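Raise the ratchet armrest one rung

TASK

The padded armrest on the tattoo station is one rung too low. Lift it by its bar handle past the middle rung of its ladder stand until its pawl has cleared that rung and dropped back, then lower it gently, without letting it fall, so that the pawl sits on the middle rung, and let go. Leave the stand with the metal tray as it is.

Things in the scene. Friction and masses are not known exactly. Their poses are not given: they have to be found in the camera images.
- armrest_grip (a point): Middle of the armrest's handle: a level round steel bar, 14 mm thick, 90 mm long along y, an upright bar at each end; 235 mm above the table at the start, moves only straight up and down. z up; x across the bar, away from the pad. The black pad (100 x 200 x 32 mm) has its centre 93 mm away at -x, its top 23 mm below the bar. The fixed ladder stand lies below the handle, no wider than the pad.
- armrest (a joint): Height of the armrest on its ladder (3 rungs, 12 mm thick, 55 mm apart), m: 0 pawl seated on the lowest rung (start), 0.055 on the middle, 0.110 on the top one, 0.13 stop. Slides freely (0.5 to 1 kg), drops if let go. Going up, the middle rung pushes the pawl aside from 0.035; it has dropped back at 0.070: lift to about 0.080. Above 0.120 the pawl catches the top rung and cannot come down.
- armrest_pawl (a joint): The gravity pawl, a dark steel tongue 24 mm wide with a heavy tail, hinged on the sliding section beside the rungs: angle in rad, 0 when level (nose over a rung, held by a stop, able to carry the armrest), up to about 1.0 when a rung pushes its nose down on the way up. It swings back to 0 by its own weight within 0.3 s.
- tray (a joint): Height of the other stand's sliding section in m, 0 where it rests on its lowest rung. The same ladder stand and handle, but with a shallow open steel tray (100 x 200 x 20 mm) in place of the pad. To be left as it is.

How it is judged:
By the outcome, as a careful person would: the job done as asked, in the order asked, and still so for the second after the job is handed in, with the robot touching nothing.
It also fails if it takes over 37 s, if anything falls off the work surface, if the arm or the gripper's body presses on something with over 40 N, if the wrist force passes 120 N, or if a joint passes its speed limit or range.

ROBOT

A 7-joint arm with a two-finger parallel gripper is mounted at the origin on the work surface. World frame = base frame: x ahead of the robot, y to its left, z up, the work surface at z = 0. Lengths are in mm, angles in rad, forces in N, time in s.
With the tool pointing down it reaches from about 400 to 850 mm from the base axis. Payload 10.4 kg.
Tool frame: the origin (TCP) lies midway between the tips of the shut fingers; the grasp point (between the pads) lies 19 mm behind it (grip_depth is the distance from the TCP to the grasp point, in mm); z points along the fingers, y is the line along which they close (so a half turn about z gives the same grasp; the last joint's range is limited). The gripper opens to 87 mm and grips with 3 to 60 N. Pads are 19 mm wide; open, the fingers measure 117 mm over their backs; the gripper's body (75 mm by 190 mm) begins 51 mm behind the grasp point.
Start: joints at [-1.303, 0.332, -0.065, 1.46, 0.022, 1.35, -0.088], TCP at [179.186, 598.788, 198.076] pointing down, gripper open.
Joint ranges: [-2.6, 2.6], [-0.5, 2.12], [-1.47, 1.34], [0.16, 2.42], [-1.27, 4.41], [0.06, 2.06], [-2.6, 2.6]. Speed limits (rad/s): [2.22, 2.22, 2.79, 2.79, 3.14, 3.14, 3.14].

INTERFACE

Orientations are given as a unit quaternion [w, x, y, z].
In Python, from rig import * gives the robot as it stands.
- The arm moves only by the shell command python3 -m inch 'ROWS' [FORCE]. ROWS is JSON, a list of rows, each a list of 7 numbers: the shift along the tool's x, y, z in cm, then the turn, a rotation vector about the tool's x, y, z in rad, then the opening, from 0 (shut) to 1 (fully open). In form: [[dx, dy, dz, rx, ry, rz, claw], ...]. A call has 1 to 20 rows; each row shifts and turns the commanded pose from where the row before left it, along the tool's axes as they then stand; what a row does not reach is not made up. A row lasts 1/10 s, in which the tool goes at most 50 mm and 8.59 degrees, less where a joint would pass 70% of its speed; a pose out of reach is approached as far as the arm can. A call is refused whole if a number of a shift passes 5 or a number of a turn 0.15, either way. A call with a gripper value outside its range is refused whole. The fingers move at their own pace and stop on an object; FORCE is the grip in N (left out, the last holds). Time passes only in rows, so rows that do not move let the fingers close. It gives the time, the measured TCP pose, the force, the opening and the grip force at its end, in the units of the state.
- get_obs(): the state, without advancing time (a new reading comes with each control period).
- capture(name): name is "side" or "top" or "wrist"; returns the picture (480x640x3 uint8, red, green, blue); there is no depth.
- get_calibration(name): a dict with "K" (3x3 intrinsics, pixels), "R" (3x3) and "t" (3): a world point X has camera coordinates R X + t. Camera axes: x right, y down, z forward; pixel columns grow to the right and rows downward; lengths in mm; the calibration is good to about 2 mm. A picture is of the moment at which its call begins: read the wrist's pose just before it. get_calibration takes no time and is no camera call; for the wrist camera it gives the pose at the moment of the call.
- close_job(): hands the job in; it is judged then, once.
The state is a dict: "time_s": time; "q": joint angles; "joint_velocities": joint speeds; "joint_efforts": joint torques, N m; "tool_pos": TCP position; "tool_rot": TCP orientation; "ft_force": force on the tool from outside, world axes, zero at the start; "moment": the same for the moment, N m; "gripper_width": finger opening in mm; "grasp_force": force on a finger pad.
Only numpy, scipy, OpenCV 4.12 (cv2) and the standard library are available. Lean on these libraries where they do the work, as an engineer would, in place of code of your own. Each camera call takes 0.05 s, during which the arm holds its last target. There are 200 camera calls.

## Working session

There is one attempt and no reset: what is moved stays moved. The work goes in short steps, Python scripts to look and compute and a shell command to move; the robot and the scene stay as the last step left them, time stands still between calls to the robot, and variables do not carry over. Pictures are saved under pics/ and viewed, at most 10 in all, crops included, and the job is handed in when it is done.

```bash
mkdir -p pics; python3 - <<'E'
from rig import *
import cv2,numpy as np
o=get_obs();print(o['time_s'],o['tool_pos'],o['tool_rot'],o['gripper_width'])
for n in("top","side"):
    c=get_calibration(n);print(n,c['K'].tolist(),np.round(c['R'],3).tolist(),c['t'])
    cv2.imwrite(f'pics/{n}0.png',capture(n)[:,:,::-1])
E
```

```text
0.0 [179.04114121 598.35192061 197.24003649] [-8.14156161e-05  1.44853171e-01  9.89452886e-01 -7.33242954e-04] 86.6212963103252
top [[512.1099034081672, 0.0, 318.6934807068068], [0.0, 512.1099034081672, 235.46239732242447], [0.0, 0.0, 1.0]] [[-0.029, -1.0, -0.005], [-0.992, 0.03, -0.121], [0.121, 0.001, -0.993]] [ 23.01508541 596.49066293 929.31622176]
side [[521.0775385591327, 0.0, 323.345166368596], [0.0, 521.0775385591327, 231.77600348295962], [0.0, 0.0, 1.0]] [[-0.906, -0.423, -0.004], [-0.4, 0.861, -0.314], [0.136, -0.283, -0.949]] [ 514.3050339   281.2069393  1117.04443941]
```

View pics/top0.png

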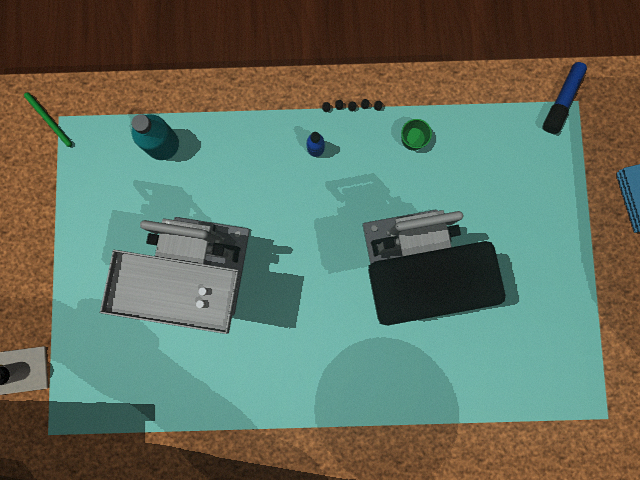

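View pics/side0.png

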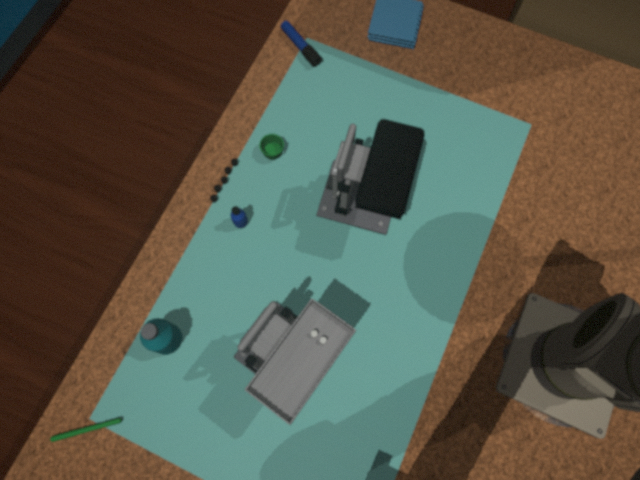

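The top view shows the black pad at about (437,284), with its handle bar running from (397,226) to (462,215). The tray stand on the left must be avoided. In the side view the armrest bar runs from (352,127) to (340,172).

```bash
cat > h.py <<'E'
from rig import *
import cv2,numpy as np
def plane(n,uv,z):
    c=get_calibration(n);K,R,t=map(np.array,(c['K'],c['R'],c['t']))
    C=-R.T@t;d=np.c_[np.atleast_2d(uv),np.ones(len(np.atleast_2d(uv)))]@np.linalg.inv(K).T@R
    return C+d*((z-C[2])/d[:,2])[:,None]
E
python3 - <<'E'
from h import *
crops=[]
for n,(x0,y0,x1,y1),bar in(("top",(350,190,520,340),[(397,226),(462,215)]),("side",(310,110,440,240),[(352,127),(340,172)])):
    im=cv2.imread(f'pics/{n}0.png');m=np.zeros(im.shape[:2],np.uint8)
    m[y0:y1,x0:x1]=(im[y0:y1,x0:x1].max(2)<38)*255
    m=cv2.morphologyEx(m,cv2.MORPH_OPEN,np.ones((15,15)))
    c=max(cv2.findContours(m,0,1)[0],key=cv2.contourArea)[:,0].astype(float)
    P=plane(n,c,212)[:,:2].astype(np.float32);print(n,cv2.minAreaRect(P))
    print(plane(n,bar,235).round(1).tolist())
    cv2.drawContours(im,[c.astype(int)],-1,(0,0,255),1)
    crops.append(cv2.resize(im[y0:y1,x0:x1],(400,400),interpolation=cv2.INTER_CUBIC))
cv2.imwrite('pics/z.png',np.hstack(crops))
E
```

```text
top ((497.5372314453125, -167.584716796875), (97.62126922607422, 174.37974548339844), 8.736587524414062)
[[583.5, -112.4, 235.0], [597.2, -210.6, 235.0]]
side ((499.68695068359375, -165.55484008789062), (97.90997314453125, 197.49441528320312), 8.68423080444336)
[[598.8, -203.9, 235.0], [580.0, -105.0, 235.0]]
```

View pics/z.png

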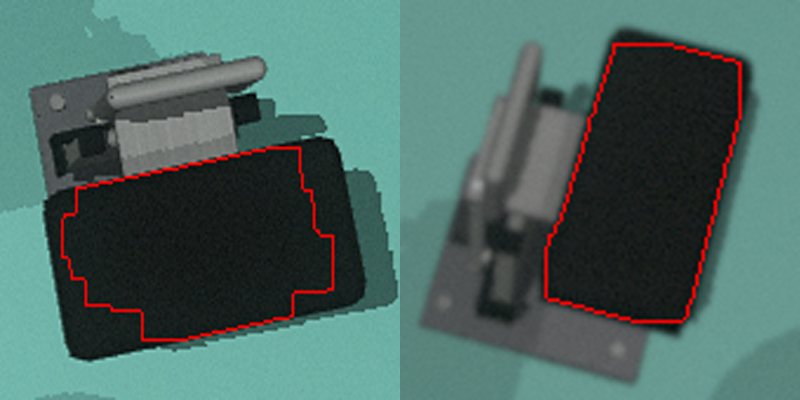

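```bash
python3 -m inch '[[0,0,-2,0,0,0.14,0.5],[0,0,-2,0,0,0.14,0.5],[0,0,-2,0,0,0.14,0.5],[0,0,-2,0,0,0.14,0.5],[0,0,-2,0,0,0.14,0.5],[0,0,-2,0,0,0.14,0.5],[0,0,-1.5,0,0,0.14,0.5],[0,0,0,0,0,0.15,0.5]]'
```

```text
time_s: 0.9
tool_pos: [179.3, 599.3, 335.2]
tool_rot: [-0.001, 0.654, 0.756, 0.001]
ft_force: [-0.2, 0.4, 0.7]
gripper_width: 44.0
grasp_force: 0.0
```

```bash
python3 -m inch '[[-4.5,1.6,0,0,0,0,0.5],[-4.5,1.6,0,0,0,0,0.5],[-4.5,1.6,0,0,0,0,0.5],[-4.5,1.6,0,0,0,0,0.5],[-4.5,1.6,0,0,0,0,0.5],[-4.5,1.6,0,0,0,0,0.5],[-4.5,1.6,0,0,0,0,0.5],[-4.5,1.6,0,0,0,0,0.5],[-4.5,1.6,0,0,0,0,0.5],[-4.5,1.6,0,0,0,0,0.5],[-4.5,1.6,0,0,0,0,0.5],[-4.5,1.6,0,0,0,0,0.5],[-4.5,1.6,0,0,0,0,0.5],[-4.5,1.6,0,0,0,0,0.5],[-4.5,1.6,0,0,0,0,0.5],[-4.5,1.6,0,0,0,0,0.5],[-4.5,1.6,0,0,0,0,0.5],[-4.5,1.6,0,0,0,0,0.5],[0,0,0,0,0,0,0.5],[0,0,0,0,0,0,0.5]]'
python3 - <<'E'
from h import *
from scipy.spatial.transform import Rotation as Ro
o=get_obs();print(o['time_s'],o['tool_pos'],o['q'],o['gripper_width'],o['ft_force'])
print(Ro.from_quat(np.roll(o['tool_rot'],-1)).as_matrix().round(3).tolist())
c=get_calibration('wrist');print(c)
im=capture('wrist');cv2.imwrite('pics/w1.png',im[:,:,::-1])
E
```

```text
time_s: 2.9
tool_pos: [584.7, -160.8, 331.9]
tool_rot: [-0.0, 0.653, 0.757, -0.001]
ft_force: [-0.3, 0.9, -0.1]
gripper_width: 43.2
grasp_force: 0.0
2.9 [ 584.6589729  -160.76363258  331.85494107] [-0.49040017  0.34564968  0.93440081  1.31421845 -0.27408547  1.61655075
  0.54879364] 43.192783749304574 [-0.29108534  0.94912535 -0.11348547]
[[-0.146, 0.989, -0.002], [0.989, 0.146, -0.001], [-0.001, -0.003, -1.0]]
{'K': array([[427.48116768,   0.        , 329.65301745],
       [  0.        , 427.48116768, 241.28618181],
       [  0.        ,   0.        ,   1.        ]]), 'R': array([[ 0.98920631,  0.14651008, -0.00238009],
       [ 0.14200103, -0.95450224,  0.26222353],
       [ 0.03614659, -0.25973115, -0.96500422]]), 't': array([-552.81830988, -303.09688398,  456.10777248])}
```

View pics/w1.png

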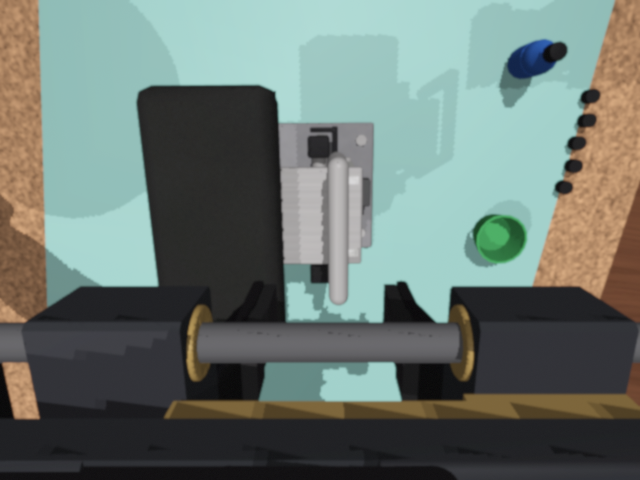

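The wrist view shows the bar from about (339,156) to (339,302), nearly aligned with the tool. Next I project those points.

```bash
python3 - <<'E'
from h import *
im=cv2.imread('pics/w1.png').astype(int).max(2)
print([ [int(x) for x in im[r,318:362:2]] for r in (190,230,270)])
P=plane('wrist',[(339,156),(339,302)],235);print(P,P.mean(0))
o=get_obs();print((P.mean(0)-o['tool_pos']))
for n,b in(("top",[(396.8,226.4),(461.4,215.5)]),("side",[(352.3,124.6),(340.9,168)])):
    print(plane(n,b,235).mean(0))
E
```

```text
[[185, 175, 127, 118, 116, 127, 157, 172, 182, 189, 188, 184, 178, 166, 146, 147, 180, 183, 183, 183, 183, 170], [187, 186, 158, 122, 119, 125, 154, 170, 182, 190, 188, 184, 178, 165, 145, 152, 184, 186, 186, 186, 184, 167], [38, 31, 24, 22, 26, 88, 149, 169, 181, 189, 187, 184, 178, 164, 143, 173, 208, 210, 210, 211, 210, 211]]
[[ 581.784478   -106.47992021  235.        ]
 [ 597.69139268 -207.95170208  235.        ]] [ 589.73793534 -157.21581114  235.        ]
[  4.8714888    1.85228992 -97.48964386]
[ 589.65237614 -160.88436543  235.        ]
[ 591.1977486 -161.2543408  235.       ]
```

```bash
python3 -m inch '[[0,0.5,0,0,0,0,0.5],[0,0,1,0,0,0,0.5],[0,0,1.5,0,0,0,0.5],[0,0,1.5,0,0,0,0.5],[0,0,1.5,0,0,0,0.5],[0,0,1.5,0,0,0,0.5],[0,0,1.5,0,0,0,0.5],[0,0,1,0,0,0,0.5],[0,0,1,0,0,0,0.5],[0,0,0.8,0,0,0,0.5],[0,0,0,0,0,0,0.5],[0,0,0,0,0,0,0.5]]'
python3 - <<'E'
from h import *
im=capture('wrist');cv2.imwrite('pics/w2.png',im[:,:,::-1])
E
```

```text
time_s: 4.15
tool_pos: [590.1, -158.5, 220.2]
tool_rot: [0.0, 0.652, 0.758, 0.0]
ft_force: [0.4, -0.7, 0.8]
gripper_width: 43.1
grasp_force: 0.0
```

View pics/w2.png

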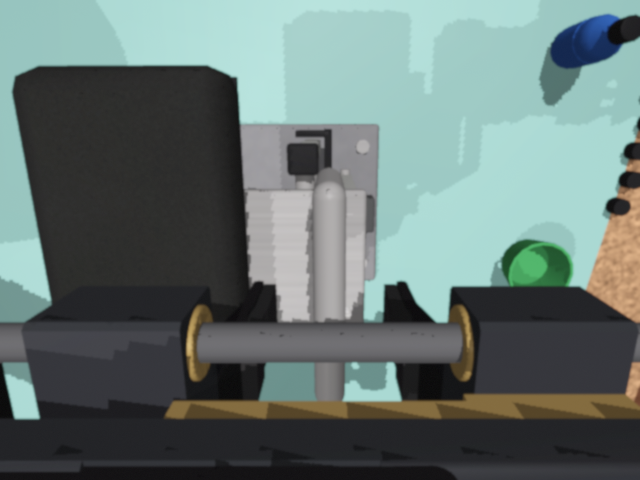

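The bar is at column 330, midway between the fingers. I'll close now.

```bash
python3 -m inch '[[0,0,0.2,0,0,0,0.3],[0,0,0,0,0,0,0.1],[0,0,0,0,0,0,0],[0,0,0,0,0,0,0],[0,0,0,0,0,0,0],[0,0,0,0,0,0,0],[0,0,0,0,0,0,0],[0,0,0,0,0,0,0]]' 45
```

```text
time_s: 5.0
tool_pos: [589.9, -158.3, 218.0]
tool_rot: [-0.0, 0.652, 0.758, 0.0]
ft_force: [0.2, 0.6, -0.1]
gripper_width: 1.0
grasp_force: 0.0
```

```bash
python3 - <<'E'
from h import *
o=get_obs();print(o['gripper_width'],o['grasp_force'],o['ft_force'])
a=capture('wrist');b=capture('side')[90:250,290:450];t=capture('top')[150:350,330:530]
cv2.imwrite('pics/w3.png',np.hstack([cv2.resize(i,(400,400),interpolation=cv2.INTER_CUBIC) for i in (b,a)])[:,:,::-1])
E
```

```text
0.983941625530871 0.0 [ 0.20498758  0.62550421 -0.05059033]
```

View pics/w3.png

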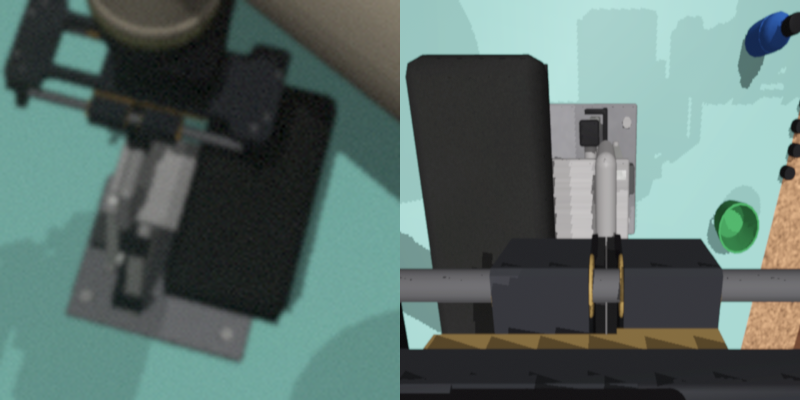

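The fingers shut above the bar without touching it, so the bar sits lower than I assumed, relative to the tool. I'll triangulate its height.

```bash
python3 - <<'E'
from h import *
c=get_calibration('wrist');K,R=np.array(c['K']),np.array(c['R']);C=-R.T@c['t']
tp=np.array(get_obs()['tool_pos']);off=C-tp;print('cam',C,'off',off)
def ray(n,uv,C=None):
    if C is None:
        q=get_calibration(n);k,r=q['K'],q['R'];C=-r.T@q['t']
    else:k,r=K,R
    d=r.T@np.linalg.inv(k)@[*uv,1];return C,d/np.linalg.norm(d)
def tri(rs):
    A=sum(np.eye(3)-np.outer(d,d) for C,d in rs);b=sum((np.eye(3)-np.outer(d,d))@C for C,d in rs)
    X=np.linalg.solve(A,b);return X.round(1),[round(float(np.linalg.norm((np.eye(3)-np.outer(d,d))@(X-C))),1) for C,d in rs]
w1=np.array([584.66,-160.76,331.85])+off;w2=np.array([590.1,-158.5,220.2])+off
a=ray('w',(339,156),w1);b=ray('w',(330,170),w2);t=ray('top',(396.8,226.4));s=ray('side',(340.9,168))
print('w1w2',tri([a,b]));print('w1 top',tri([a,t]));print('top side',tri([t,s]));print('all',tri([a,b,t,s]))
a2=ray('w',(339,302),w1);t2=ray('top',(461.4,215.5));s2=ray('side',(352.3,124.6))
print('far end w1 top',tri([a2,t2]));print('top side',tri([t2,s2]))
E
```

```text
cam [577.98214915 -87.73232302 404.51109663] off [-11.97722598  70.59171441 186.50402929]
w1w2 (array([ 583. , -112.3,  162.2]), [1.1, 1.1])
w1 top (array([ 580.1, -107.3,  260.7]), [1.1, 1.1])
top side (array([ 581.8, -111.5,  239.2]), [0.5, 0.5])
all (array([ 580.4, -106.7,  250.6]), [0.8, 3.4, 3.0, 1.1])
far end w1 top (array([ 597.6, -211.3,  230. ]), [0.4, 0.4])
top side (array([ 598.6, -209.6,  234.3]), [2.0, 2.0])
```

```bash
python3 - <<'E'
from h import *
for f,rows,c in(('w1',(200,270,285),range(322,356,1)),('w2',(200,240,290,310,385),range(308,352,1))):
    im=cv2.imread(f'pics/{f}.png').astype(int)
    for r in rows:print(f,r,c[0],[int(im[r,x].sum()//3) for x in c])
a=cv2.imread('pics/w2.png')[150:420,240:420];b=capture('wrist')[150:420,240:420,::-1]
cv2.imwrite('pics/w4.png',np.hstack([cv2.resize(i,(400,600),interpolation=cv2.INTER_CUBIC) for i in(a,b)]))
E
```

```text
w1 200 322 [148, 125, 117, 116, 114, 114, 124, 141, 154, 163, 169, 175, 180, 184, 187, 187, 185, 184, 182, 180, 176, 170, 164, 155, 144, 135, 145, 168, 179, 182, 182, 182, 182, 182]
w1 270 322 [23, 23, 22, 21, 25, 47, 86, 124, 147, 159, 167, 173, 179, 184, 187, 187, 185, 183, 182, 179, 176, 170, 162, 152, 142, 141, 161, 181, 190, 192, 192, 192, 192, 192]
w1 285 322 [124, 124, 123, 128, 147, 164, 159, 147, 150, 159, 167, 173, 178, 184, 187, 187, 185, 184, 182, 180, 175, 169, 162, 152, 142, 143, 164, 183, 191, 192, 193, 192, 192, 192]
w2 200 308 [191, 190, 183, 162, 132, 120, 127, 136, 143, 148, 152, 156, 159, 161, 163, 166, 169, 171, 172, 174, 176, 177, 177, 176, 175, 174, 173, 171, 169, 167, 164, 160, 156, 152, 146, 139, 130, 130, 146, 163, 171, 172, 172, 172]
w2 240 308 [131, 123, 120, 115, 109, 111, 121, 132, 139, 145, 150, 154, 156, 159, 161, 164, 167, 169, 170, 172, 173, 173, 174, 174, 174, 173, 172, 171, 169, 166, 162, 158, 155, 150, 145, 137, 130, 140, 166, 182, 187, 189, 189, 189]
w2 290 308 [132, 127, 126, 126, 120, 112, 114, 125, 135, 143, 148, 152, 155, 158, 160, 163, 165, 168, 170, 171, 172, 173, 173, 173, 174, 173, 172, 171, 168, 165, 162, 158, 154, 149, 143, 135, 134, 153, 178, 190, 193, 193, 193, 193]
w2 310 308 [134, 126, 125, 124, 121, 114, 113, 123, 133, 141, 146, 151, 154, 157, 159, 162, 165, 167, 169, 171, 172, 173, 173, 173, 174, 173, 172, 171, 169, 166, 162, 158, 153, 148, 142, 135, 140, 168, 195, 204, 200, 192, 181, 162]
w2 385 308 [130, 130, 131, 131, 131, 127, 119, 112, 112, 116, 119, 121, 121, 122, 123, 124, 125, 127, 127, 126, 124, 123, 121, 120, 120, 119, 117, 114, 112, 109, 105, 101, 97, 93, 88, 94, 135, 177, 194, 198, 198, 198, 199, 199]
```

View pics/w4.png

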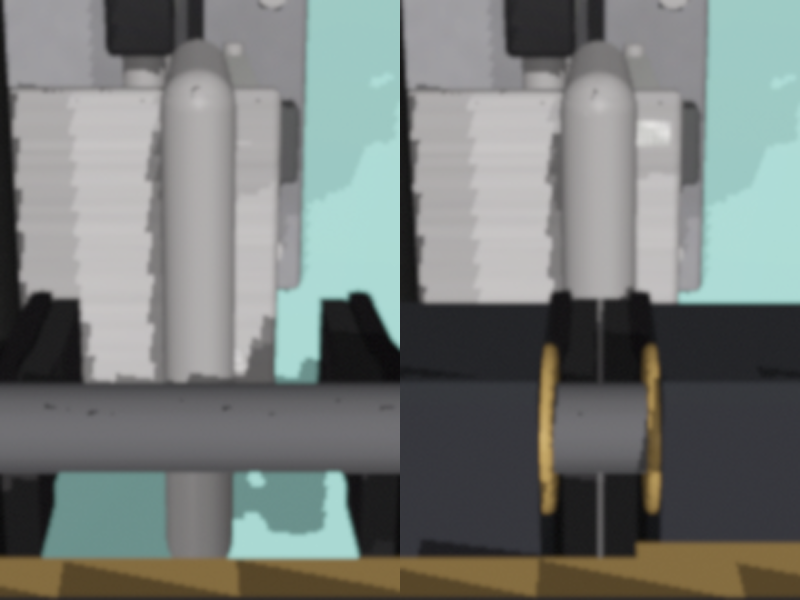

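The shut fingertips are above the bar: they hide it, and it keeps its full width right up to them. In the tool's frame the bar is therefore about 20 mm lower than I took it to be. I'll reopen partly and go down carefully while watching the force.

```bash
python3 -m inch '[[0,0,0,0,0,0,0.4],[0,0,0,0,0,0,0.4],[0,0,0,0,0,0,0.4],[0,0,0,0,0,0,0.4],[0,0,0,0,0,0,0.4],[0,0,0.3,0,0,0,0.4],[0,0,0.3,0,0,0,0.4],[0,0,0.3,0,0,0,0.4],[0,0,0.3,0,0,0,0.4],[0,0,0,0,0,0,0.4]]'; python3 -m inch '[[0,0,0.3,0,0,0,0.4],[0,0,0.3,0,0,0,0.4],[0,0,0.3,0,0,0,0.4],[0,0,0,0,0,0,0.4]]'
```

```text
time_s: 6.2
tool_pos: [589.7, -158.2, 205.4]
tool_rot: [-0.0, 0.652, 0.758, -0.0]
ft_force: [-0.0, 0.2, -0.5]
gripper_width: 34.8
grasp_force: 0.0
time_s: 6.6
tool_pos: [589.7, -158.2, 196.5]
tool_rot: [-0.0, 0.652, 0.758, -0.0]
ft_force: [0.2, 0.5, -0.1]
gripper_width: 34.9
grasp_force: 0.0
```

```bash
python3 -m inch '[[0,0,0,0,0,0,0.1],[0,0,0,0,0,0,0],[0,0,0,0,0,0,0],[0,0,0,0,0,0,0],[0,0,0,0,0,0,0],[0,0,0,0,0,0,0]]' 10
```

```text
time_s: 7.2
tool_pos: [589.9, -158.3, 197.1]
tool_rot: [-0.0, 0.652, 0.758, 0.0]
ft_force: [-0.7, -0.6, 1.0]
gripper_width: 13.4
grasp_force: 10.0
```

```bash
python3 -m inch '[[0,0,0,0,0,0,0.4],[0,0,0,0,0,0,0.4],[0,0,0,0,0,0,0.4],[0,0,0.3,0,0,0,0.4],[0,0,0.3,0,0,0,0.4],[0,0,0,0,0,0,0.2],[0,0,0,0,0,0,0],[0,0,0,0,0,0,0],[0,0,0,0,0,0,0],[0,0,0,0,0,0,0],[0,0,0,0,0,0,0]]' 45
```

```text
time_s: 8.3
tool_pos: [589.8, -158.4, 191.1]
tool_rot: [-0.0, 0.652, 0.758, 0.0]
ft_force: [-1.4, 0.8, 1.4]
gripper_width: 12.8
grasp_force: 44.9
```

Bar held. I'll do a short test lift.

```bash
python3 -m inch '[[0,0,-0.2,0,0,0,0],[0,0,-0.4,0,0,0,0],[0,0,-0.5,0,0,0,0],[0,0,-0.5,0,0,0,0],[0,0,-0.4,0,0,0,0],[0,0,0,0,0,0,0],[0,0,0,0,0,0,0]]'
python3 - <<'E'
from h import *
a=capture('wrist');b=capture('side')[90:250,290:450]
cv2.imwrite('pics/w5.png',np.hstack([cv2.resize(i,(400,400),interpolation=cv2.INTER_CUBIC) for i in (b,a)])[:,:,::-1])
E
```

```text
time_s: 9.0
tool_pos: [589.8, -158.4, 211.1]
tool_rot: [-0.0, 0.652, 0.758, 0.0]
ft_force: [1.2, -1.5, -5.9]
gripper_width: 12.7
grasp_force: 44.9
```

View pics/w5.png

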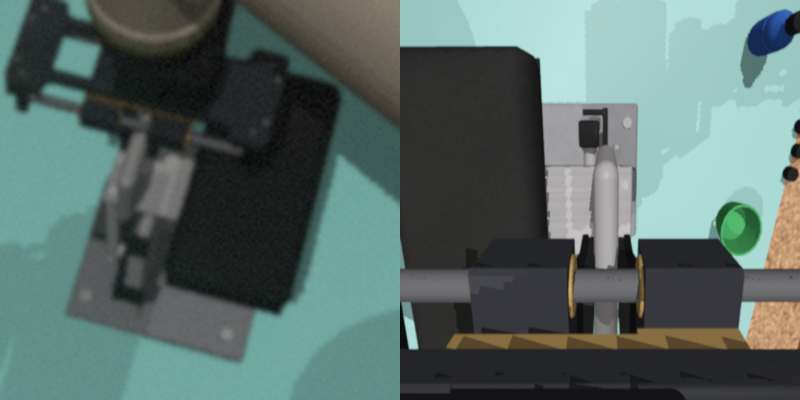

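The pad has risen, the bar is between the fingers, and the load is about 6 N. I'll lift to about 80 mm and hold.

```bash
python3 -m inch '[[0,0,-0.3,0,0,0,0],[0,0,-0.4,0,0,0,0],[0,0,-0.4,0,0,0,0],[0,0,-0.4,0,0,0,0],[0,0,-0.4,0,0,0,0],[0,0,-0.4,0,0,0,0],[0,0,-0.4,0,0,0,0],[0,0,-0.4,0,0,0,0],[0,0,-0.4,0,0,0,0],[0,0,-0.4,0,0,0,0],[0,0,-0.4,0,0,0,0],[0,0,-0.4,0,0,0,0],[0,0,-0.4,0,0,0,0],[0,0,-0.4,0,0,0,0],[0,0,-0.3,0,0,0,0],[0,0,-0.2,0,0,0,0],[0,0,0,0,0,0,0],[0,0,0,0,0,0,0],[0,0,0,0,0,0,0],[0,0,0,0,0,0,0]]'
python3 - <<'E'
from h import *
a=capture('wrist')[100:400,40:420];b=capture('side')[80:250,290:460]
cv2.imwrite('pics/w6.png',np.hstack([cv2.resize(i,(400,400),interpolation=cv2.INTER_CUBIC) for i in (b,a)])[:,:,::-1])
E
```

```text
time_s: 11.1
tool_pos: [589.9, -158.4, 270.9]
tool_rot: [-0.0, 0.652, 0.758, -0.0]
ft_force: [-3.0, -2.0, -6.1]
gripper_width: 12.6
grasp_force: 44.9
```

View pics/w6.png

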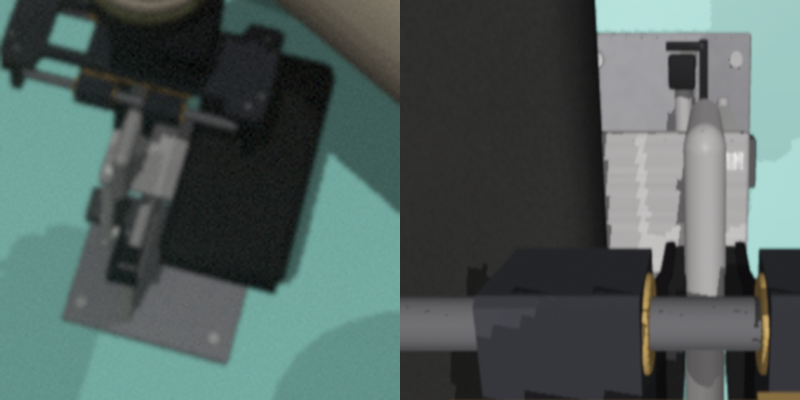

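The armrest is up 80 mm with no sign of slip. I'll lower it gently towards a TCP height of 246.

```bash
python3 -m inch '[[0,0,0.1,0,0,0,0],[0,0,0.2,0,0,0,0],[0,0,0.2,0,0,0,0],[0,0,0.2,0,0,0,0],[0,0,0.2,0,0,0,0],[0,0,0.2,0,0,0,0],[0,0,0.2,0,0,0,0],[0,0,0.2,0,0,0,0],[0,0,0.2,0,0,0,0],[0,0,0.2,0,0,0,0],[0,0,0.2,0,0,0,0],[0,0,0.1,0,0,0,0],[0,0,0.1,0,0,0,0],[0,0,0,0,0,0,0]]'; python3 -m inch '[[0,0,0.05,0,0,0,0],[0,0,0.05,0,0,0,0],[0,0,0.05,0,0,0,0],[0,0,0.05,0,0,0,0],[0,0,0,0,0,0,0],[0,0,0,0,0,0,0]]'
```

```text
time_s: 12.6
tool_pos: [589.9, -158.4, 247.8]
tool_rot: [-0.0, 0.652, 0.758, -0.0]
ft_force: [-3.5, -1.8, -7.7]
gripper_width: 12.5
grasp_force: 44.9
time_s: 13.2
tool_pos: [589.9, -158.4, 246.3]
tool_rot: [-0.0, 0.652, 0.758, 0.0]
ft_force: [-5.9, -0.8, -4.9]
gripper_width: 12.0
grasp_force: 44.9
```

```bash
python3 -m inch '[[0,0,0.05,0,0,0,0],[0,0,0.05,0,0,0,0],[0,0,0,0,0,0,0],[0,0,0,0,0,0,0]]'; python3 -m inch '[[0,0,0.05,0,0,0,0],[0,0,0.05,0,0,0,0],[0,0,0,0,0,0,0],[0,0,0,0,0,0,0]]'
```

```text
time_s: 13.6
tool_pos: [589.9, -158.4, 246.0]
tool_rot: [0.0, 0.652, 0.758, 0.0]
ft_force: [-8.0, 1.5, 1.1]
gripper_width: 12.8
grasp_force: 44.9
time_s: 14.0
tool_pos: [590.0, -158.3, 245.8]
tool_rot: [0.0, 0.652, 0.758, 0.001]
ft_force: [-10.4, 0.9, 7.5]
gripper_width: 12.8
grasp_force: 45.0
```

The wrist force has gone from −6 N to +7.5 N at TCP 246, which is exactly 55 mm up, so the pawl is seated. I'll ease off, open and rise.

```bash
python3 -m inch '[[0,0,-0.05,0,0,0,0],[0,0,0,0,0,0,0.2],[0,0,0,0,0,0,0.3],[0,0,0,0,0,0,0.4],[0,0,0,0,0,0,0.4],[0,0,0,0,0,0,0.4]]'; python3 -m inch '[[0,0,-0.5,0,0,0,0.4],[0,0,-1,0,0,0,0.4],[0,0,-1,0,0,0,0.4],[0,0,-1.5,0,0,0,0.4],[0,0,-1.5,0,0,0,0.4],[0,0,-1.5,0,0,0,0.4],[0,0,-1.5,0,0,0,0.4],[0,0,-1.5,0,0,0,0.4],[0,0,0,0,0,0,0.4],[0,0,0,0,0,0,0.4]]'
python3 - <<'E'
from h import *
a=capture('wrist');b=capture('side')[80:250,290:460]
cv2.imwrite('pics/w7.png',np.hstack([cv2.resize(i,(400,400),interpolation=cv2.INTER_CUBIC) for i in (b,a)])[:,:,::-1])
E
```

```text
time_s: 14.6
tool_pos: [590.3, -158.2, 244.7]
tool_rot: [0.0, 0.652, 0.758, 0.0]
ft_force: [0.0, 0.3, 0.3]
gripper_width: 33.8
grasp_force: 0.0
time_s: 15.6
tool_pos: [590.1, -158.5, 344.8]
tool_rot: [0.0, 0.652, 0.758, 0.0]
ft_force: [-0.1, 0.2, 0.4]
gripper_width: 34.7
grasp_force: 0.0
```

View pics/w7.png

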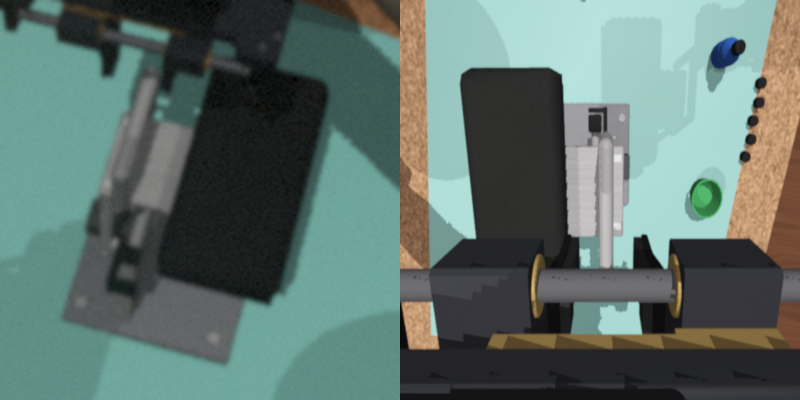

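The fingers are clear of the bar. The pad's lower corner sits at side-view row ~207, compared with 217 at the start and 203 at the 80 mm lift, which matches the middle rung.

```bash
python3 -c "
from rig import *
print(close_job())"
```

```text
the job is handed in; nothing more can be done
None
```

The armrest's pawl is seated on the middle rung, 55 mm above where it started; I let go, moved the gripper clear, never went near the tray stand, and handed the job in at about 16 s.

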